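Turn a heat-sink plate over in the drop chute and draw it out

TASK

The finned heat-sink plate on the bench must have its flat mounting face upward: turn it over in the turnover chute. Let go of it, fins up, with its end lapped on the chute's drop lip so that it tips over the lip, falls and lands fins down on the tray; the lip may be clamped at any setting, so feel for it. Then press down the catch's thumb pad to lift the hook, pull the tray out as far as it goes by its upright handle, and leave the things lying around where they are.

Things in the scene. Friction and masses are not known exactly. Their poses are not given: they have to be found in the camera images.
- plate: the loose aluminium heat-sink plate, about 130 g: base 100 (x) x 60 (y) x 5 mm with fins 80 x 58 x 8 mm on top, 13 mm in all; starts fins up on the bench. Origin at the centre of the flat side; z points from flat side to fins, so it must end pointing down. Grasp across the 60 mm at mid-length; a half turn about z looks the same
- plate_mid (a point): centre of the plate, half-way through its 13 mm; axes of the plate. It flips when let go level, its tail touching the ramp behind the lip or up to 5 mm above it, its 100 mm side along the chute's x, with 38 to 50 mm of it (best 45) behind the lip's front face; under 30 it often lands unturned, over 56 it stays lying there
- turner: turnover chute, fixed on the bench: open-topped drop between clear cheeks, tower at the rear, tray below. Origin on the bench on its middle line; x = the way the tray pulls out, z up. Drop open from x = -58 to 106 mm; cheeks 50 mm either side, 75 high; front guard at x = 103 to 115, 80 high; tower at x < -62, 106 high, its clamp screw (x = -80) reaching y = 62 mm
- lip_mid (a point): top of the drop lip if its slide stood at mid-setting, 115 mm above the bench; chute's axes. The lip is a slide's rounded front edge (radius 5 mm, 44 mm wide); behind it the slide's top is a ramp rising at 8 degrees for 60 mm. The slide is clamped fast at an unreported setting: the lip's real front face stands anywhere from -30 to +30 mm along x from this point
- lip_face (a point): middle of the lip's flat front face (looks along +x, 97 to 110 mm above the bench, 44 mm wide) if the slide stood at mid-setting; the same unreported shift of up to 30 mm along the chute's x either way applies. Touch this face with the end of the held plate to find it; it bears 15 N and more. Under 97 mm the drop below the lip is open
- tray_floor (a point): centre of the tray's inner floor (165 x 78 mm, walls 17 mm high), 13 mm above the bench; chute's axes; moves with the tray
- tray (a joint): how far the tray is drawn out along the chute's x, m: 0 in, 0.085 fully out; steady friction of about 3 N; blocked by the catch's hook until that is lifted
- tray_grip (a point): grip point of the tray's upright handle, a rounded black tab 12 mm thick (chute's x), 44 mm wide (y), from 8 to 74 mm above the bench; the point is 56 mm above the bench, and moves with the tray; 43 mm are free between tab and guard, 34 mm between tab and the raised hook. Best taken across the 44 mm
- catch (a joint): turn of the catch, rad: 0 = hook down before the tray's front wall (locked), 0.55 = hook fully up, end stop; tray free beyond 0.35; it stays where it is left (friction about 3 N at the pad)
- catch_pad (a point): centre of the top of the catch's black thumb pad (26 x 24 mm), 66 mm above the bench while locked, beside the chute's front on its +y side; chute's axes while locked. Pressed straight down to its end stop (centre about 28 mm lower, pad then tilted 0.55 rad) it lifts the hook; it turns about a level axis along the chute's x, 48 mm inward of the pad's centre and 44 mm above the bench
- cap: bystander, leave it alone: large round stepped vessel cap, 111 mm wide, 30 mm high; origin under its centre
- small_cap: bystander, leave it alone: smaller round stepped vessel cap, 87 mm wide, 23 mm high; origin under its centre
- driver: bystander, leave it alone: hex driver lying down, 160 mm long, 23 mm high; origin under its centre
- brick: bystander, leave it alone: block-shaped power adapter, 36 x 62 x 34 mm; origin under its centre
- pen: bystander, leave it alone: felt pen lying down, 132 mm long, 14 mm high; origin under its centre
- syringe: bystander, leave it alone: 20 ml syringe lying down, 126 mm long, 21 mm high; origin under its centre
- tweezers: bystander, leave it alone: steel tweezers lying down, 122 mm long, 9 mm high; origin under its centre
There are look-alikes about, which are no part of the job. There is more than one size of the plate; the one meant has the size given above.

How it is judged:
By the outcome, as a careful person would: the job done as asked, in the order asked, and still so for the second after the job is handed in, with the robot touching nothing.
It also fails if it takes over 64 s, if anything falls off the work surface, if the arm or the gripper's body presses on something with over 40 N, if the wrist force passes 120 N, or if a joint passes its speed limit or range.

ROBOT

A 6-joint arm with a two-finger parallel gripper is mounted at the origin on a cart in front of the work surface, level with it; the furniture and walls round the work are solid. World frame = base frame: x ahead of the robot, y to its left, z up, the work surface at z = 0. Lengths are in mm, angles in rad, forces in N, time in s.
With the tool pointing down it reaches from about 350 to 875 mm from the base axis. Payload 15.5 kg.
Tool frame: the origin (TCP) lies midway between the tips of the shut fingers; the grasp point (between the pads) lies 19 mm behind it; z points along the fingers, x is the direction in which the jaws open and shut, and the axes are right-handed (so a half turn about z gives the same grasp; the last joint's range is limited). The gripper opens to 85 mm and grips with 20 to 120 N. Pads are 22 mm wide; open, the fingers measure 114 mm over their backs; the gripper's body (76 mm by 85 mm) begins 54 mm behind the grasp point. The pads swing forward as they close: fully open they stand 13 mm farther back than shut.
Start: joints at [-1.383, 0.494, 1.345, -0, 1.302, -0.096], TCP at [174.405, -600.175, 231.277] pointing down, gripper open.
Joint ranges: [-2.91, 2.91], [-0.82, 2.16], [0.22, 2.67], [-1.22, 4.37], [0.12, 2.79], [-3.08, 3.08]. Speed limits (rad/s): [1.89, 1.89, 2.57, 3.01, 3.01, 3.01].

INTERFACE

Orientations are given as a 3x3 rotation matrix whose columns are the frame's x, y, z axes.
In Python, from workcell import sense, snapshot, close_job gives the robot as it stands.
- The arm moves only by the shell command python3 -m handwheel 'ROWS' [FORCE]. ROWS is JSON, a list that holds one entry, the list of rows, each a list of 7 numbers: the finger opening in mm, from 0 to 85.4, then the shift along the tool's x, y, z in mm, then the turn, a rotation vector about the tool's x, y, z in degrees. A call has 1 to 20 rows; each row is the pose to reach, as a shift and turn from the pose measured when the call began, along the tool's axes at that moment; what a row does not reach only later rows make up. A row lasts 1/12 s, in which the tool goes at most 41.7 mm and 7.16 degrees, less where a joint would pass 70% of its speed; a pose out of reach is approached as far as the arm can. A call with a gripper value outside its range is refused whole. The fingers move at their own pace and stop on an object; FORCE is the grip in N (left out, the last holds). Time passes only in rows, so rows that repeat a pose let the fingers close. It gives the time, the measured TCP pose, the force and the opening at its end, in the units of the state.
- sense(): the state, without advancing time (a new reading comes with each control period).
- snapshot(name): name is "scene" or "top" or "wrist"; returns a dict with "img" (400x640x3 uint8, blue, green, red), "fx", "fy", "cx", "cy" (pixels), "R" (3x3) and "t" (3): a world point X has camera coordinates R X + t. Camera axes: x right, y down, z forward; pixel columns grow to the right and rows downward; lengths in mm; the calibration is good to about 2 mm. A picture is of the moment at which its call begins. There is no depth.
- close_job(): hands the job in, once; it reports no verdict.
The state is a dict: "t": time; "joints": joint angles; "qvel": joint speeds; "tau": joint torques, N m; "ee_pos": TCP position; "tool_rot": TCP orientation; "contact_force": force on the tool from outside, world axes, zero at the start; "wrist_torque": the same for the moment, N m; "width": finger opening in mm.
Only numpy, scipy, OpenCV 4.12 (cv2) and the standard library are available. Lean on these libraries where they do the work, as an engineer would, in place of code of your own. Each camera call takes 0.05 s, during which the arm holds its last target. There are 200 camera calls.

## Working session

There is one attempt and no reset: what is moved stays moved. The work goes in short steps, Python scripts to look and compute and a shell command to move; the robot and the scene stay as the last step left them, time stands still between calls to the robot, and variables do not carry over. Pictures are saved under pics/ and viewed, about 8 in all and at most 12, crops included, and the job is handed in when it is done.

```bash
mkdir -p pics; ls; cat > h.py <<'E'
import numpy as np, cv2, json
from workcell import sense, snapshot
def shot(name,fn):
    s=snapshot(name); cv2.imwrite(f'pics/{fn}.png',s['img'])
    json.dump({k:np.asarray(s[k]).tolist() for k in('fx','fy','cx','cy','R','t')},open(f'pics/{fn}.json','w')); return s
def cal(fn):
    c=json.load(open(f'pics/{fn}.json')); c['R']=np.array(c['R']);c['t']=np.array(c['t']);return c
def ray(fn,u,v):
    c=cal(fn); d=c['R'].T@np.array([(u-c['cx'])/c['fx'],(v-c['cy'])/c['fy'],1]); return -c['R'].T@c['t'],d/np.linalg.norm(d)
def onz(fn,u,v,z):
    o,d=ray(fn,u,v); return o+d*(z-o[2])/d[2]
def tri(*obs):
    A=np.zeros((3,3));b=np.zeros(3)
    for f,u,v in obs:
        o,d=ray(f,u,v);P=np.eye(3)-np.outer(d,d);A+=P;b+=P@o
    X=np.linalg.solve(A,b); return X,[float(np.linalg.norm(np.cross(X-ray(*q)[0],ray(*q)[1]))) for q in obs]
def proj(fn,X):
    c=cal(fn);p=c['R']@np.array(X)+c['t'];return c['fx']*p[0]/p[2]+c['cx'],c['fy']*p[1]/p[2]+c['cy']
E
python3 - <<'E'
from h import *
np.set_printoptions(precision=3,suppress=True)
a=shot('scene','sc0')['img'];b=shot('top','tp0')['img']
for f in('sc0','tp0'):
    o,d=ray(f,320,200);print(f,o,d,cal(f)['fx'])
s=sense();print(s['tool_rot'],s['width'],s['t'])
E
```

```text
pics
sc0 [-87.628 710.841 651.962] [ 0.525 -0.706 -0.476] 373.00173200798787
tp0 [ 340.069 -114.14  1586.032] [ 0.126  0.002 -0.992] 491.06147600648654
[[ 0.279 -0.96  -0.   ]
 [-0.96  -0.279  0.001]
 [-0.001 -0.    -1.   ]] 85.49220025862864 0.1
```

View pics/sc0.png

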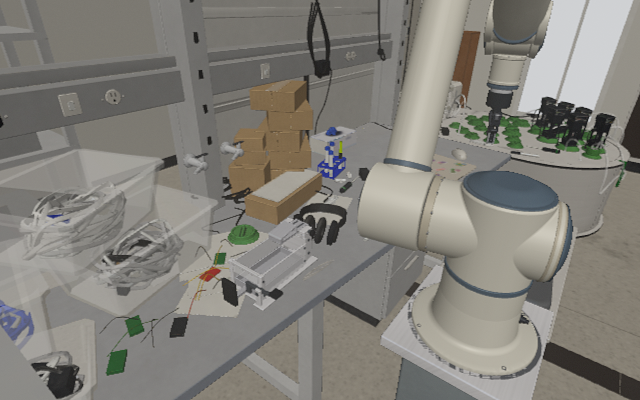

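View pics/tp0.png

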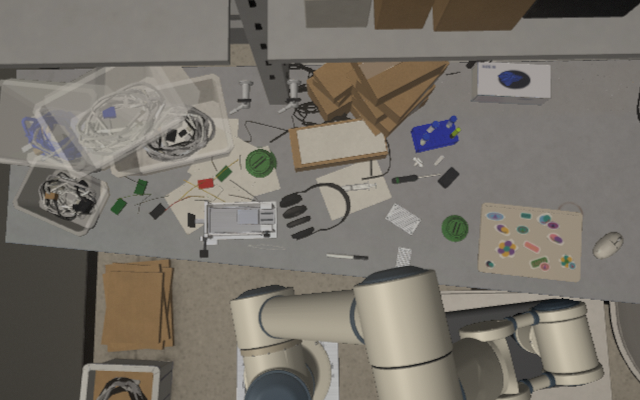

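Candidates for the plate are the light finned pieces at top (403,218), rotated, and (404,256), smaller and near the edge. The chute is at (240,220), its handle at (192,220) and its pad at (204,253). Next, one composite crop to check.

```bash
python3 - <<'E'
from h import *
t=cv2.imread('pics/tp0.png');s=cv2.imread('pics/sc0.png')
up=lambda i,x,y,w,h,k:cv2.resize(i[y:y+h,x:x+w],None,fx=k,fy=k,interpolation=cv2.INTER_CUBIC)
a=up(t,375,195,64,80,5)   #320x400
b=up(t,180,190,112,75,4) #448x300
c=up(s,215,210,110,100,4) # 440x400
im=np.zeros((560,800,3),np.uint8)
im[:400,:320]=a; im[:263,322:322+392]=cv2.resize(b,(392,263)); c=cv2.resize(c,(320,291)); im[266:557,322:642]=c
cv2.imwrite('pics/c1.png',im)
for u,v in((403,218),(404,256),(192,220),(204,253),(240,220)):print(onz('tp0',u,v,0).round())
# corners of plates
g=cv2.cvtColor(t,cv2.COLOR_BGR2GRAY)
E
```

```text
[ 478. -379.    0.]
[ 356. -378.    0.]
[482. 305.   0.]
[376. 264.   0.]
[480. 149.   0.]
```

View pics/c1.png

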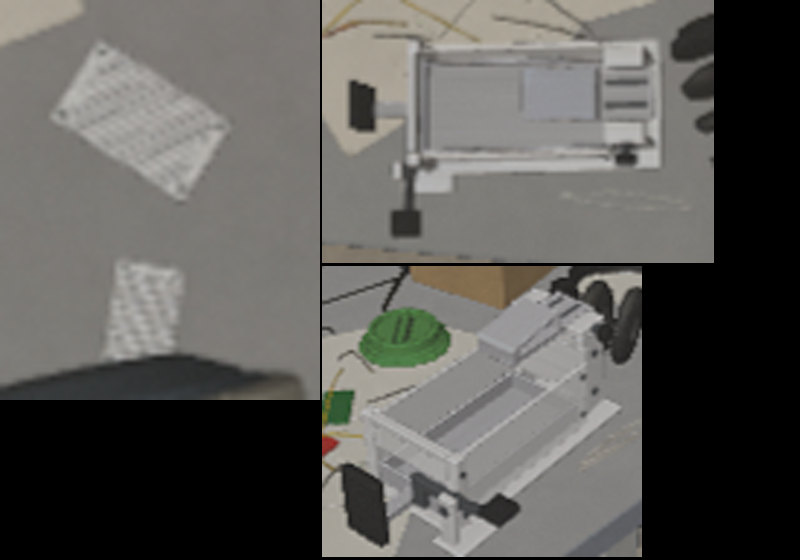

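```bash
python3 - <<'E'
from h import *
np.set_printoptions(precision=1,suppress=True)
C=[(100,40),(230,127),(183,200),(50,115)]
P=np.array([onz('tp0',375-.4+x/5,195-.4+y/5,5) for x,y in C]);print(P)
print(P.mean(0),[np.linalg.norm(P[i]-P[i-1]) for i in range(4)])
d=P[1]+P[2]-P[0]-P[3];print('yaw',np.degrees(np.arctan2(d[1],d[0])))
b=lambda x,y:(180-.4+(x-322)/3.5,190-.4+y/3.5)
for n,q,z in(('pad',(406,223),66),('handle',(362,105),74),('lipL',(523,93),107),('cheekTopFrontUp',(420,42),75),('cheekTopBackup',(600,42),75),('guardU',(413,45),80),('guardD',(413,155),80),('towRU',(655,40),106)):print(n,onz('tp0',*b(*q),z))
s=sense();R=np.array(s['tool_rot']);print(R.T@(np.array([*P.mean(0)[:2],230])-s['ee_pos']),np.degrees(np.arctan2(R[1,0],R[0,0])))
# plate seen in scene?
print(proj('sc0',P.mean(0)))
E
```

```text
[[ 528.5 -352.7    5. ]
 [ 470.6 -434.7    5. ]
 [ 424.  -402.5    5. ]
 [ 480.2 -318.7    5. ]]
[ 475.8 -377.1    5. ] [np.float64(59.04933106151615), np.float64(100.3550092473862), np.float64(56.62009992144588), np.float64(100.88704867211761)]
yaw -124.51675431965778
pad [373.2 249.6  66. ]
handle [477.1 288.1  74. ]
lipL [482.4 140.5 107. ]
cheekTopFrontUp [532.2 237.5  75. ]
cheekTopBackup [529.8  78.1  75. ]
guardU [529.  242.5  80. ]
guardD [432. 241.  80.]
towRU [526.9  26.4 106. ]
[-129.7 -351.7    0.9] -73.79820269563406
(np.float64(373.4204789856746), np.float64(199.01148825538712))
```

```bash
python3 -m handwheel '[[[85,-130,-352,40,0,0,-39.3],[85,-130,-352,40,0,0,-39.3],[85,-130,-352,40,0,0,-39.3],[85,-130,-352,40,0,0,-39.3],[85,-130,-352,40,0,0,-39.3],[85,-130,-352,40,0,0,-39.3],[85,-130,-352,40,0,0,-39.3],[85,-130,-352,40,0,0,-39.3],[85,-130,-352,40,0,0,-39.3],[85,-130,-352,40,0,0,-39.3],[85,-130,-352,40,0,0,-39.3],[85,-130,-352,40,0,0,-39.3],[85,-130,-352,40,0,0,-39.3]]]' && python3 - <<'E'
from h import *
np.set_printoptions(precision=3,suppress=True)
shot('wrist','w1');o,d=ray('w1',320,200);print(o,d,cal('w1')['fx']);s=sense();print(s['t'],s['ee_pos'],s['tool_rot'])
P=[[528.5,-352.7,5],[470.6,-434.7,5],[424,-402.5,5],[480.2,-318.7,5]]
print([proj('w1',p) for p in P])
E
```

```text
t: 1.18
ee_pos: [475.2, -377.5, 190.9]
tool_rot: [[0.824, -0.567, -0.001], [-0.567, -0.824, 0.001], [-0.001, -0.001, -1.0]]
contact_force: [-0.2, -0.1, -0.4]
width: 85.0
[ 514.642 -321.541  333.396] [-0.136 -0.227 -0.964] 277.0992024394817
1.2333 [ 475.121 -377.681  191.017] [[ 0.823 -0.568 -0.   ]
 [-0.568 -0.823  0.001]
 [-0.001 -0.001 -1.   ]]
[(np.float64(340.45583478362295), np.float64(140.03918839024348)), (np.float64(337.54073785170397), np.float64(221.73642627714713)), (np.float64(292.4384105634239), np.float64(221.64009733116492)), (np.float64(289.49980365780567), np.float64(139.4791265063756))]
```

View pics/w1.png

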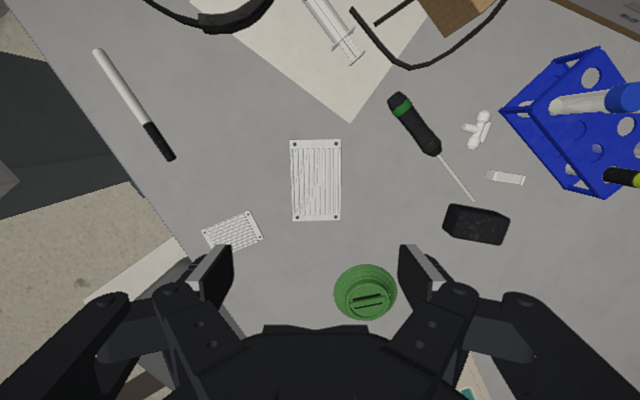

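The wrist view agrees with the top view: the finned plate's corners are at (290,140), (341,140), (340,220) and (292,221), where I predicted, and it measures 100x60. The small look-alike is at (232,232). Going down to grasp.

```bash
python3 -m handwheel '[[[76,0,0,40,0,0,0],[76,0,0,80,0,0,0],[76,0,0,120,0,0,0],[74,0,0,160,0,0,0],[72,0,0,182,0,0,0],[72,0,0,190,0,0,0],[72,0,0,194,0,0,0],[72,0,0,195,0,0,0],[72,0,0,195,0,0,0]]]' 70; python3 -m handwheel '[[[50,0,0,0,0,0,0],[50,0,0,0,0,0,0],[50,0,0,0,0,0,0],[50,0,0,0,0,0,0],[50,0,0,0,0,0,0]]]' 70
```

```text
t: 1.98
ee_pos: [475.5, -378.5, -2.6]
tool_rot: [[0.823, -0.568, 0.001], [-0.568, -0.823, -0.0], [0.001, -0.0, -1.0]]
contact_force: [0.7, 0.6, 0.6]
width: 72.3
t: 2.4
ee_pos: [476.2, -379.4, -0.3]
tool_rot: [[0.823, -0.568, 0.003], [-0.568, -0.823, -0.003], [0.004, 0.001, -1.0]]
contact_force: [-3.7, 1.3, 14.6]
width: 56.6
```

```bash
python3 -m handwheel '[[[50,0,0,-3,0,0,0],[50,0,0,-10,0,0,0],[50,0,0,-30,0,0,0],[50,0,0,-60,0,0,0],[50,0,0,-60,0,0,0],[50,0,0,-60,0,0,0]]]' 70;  python3 - <<'E'
from h import *
shot('wrist','w2');s=sense();print(s['ee_pos'],s['contact_force'])
i=cv2.imread('pics/w2.png')[120:400,160:480];cv2.imwrite('pics/w2c.png',cv2.resize(i,None,fx=2,fy=2))
E
```

```text
t: 2.9
ee_pos: [477.0, -380.1, 62.2]
tool_rot: [[0.823, -0.568, 0.006], [-0.568, -0.823, -0.006], [0.008, 0.001, -1.0]]
contact_force: [-0.4, -0.4, -1.1]
width: 56.5
[ 476.34635928 -379.5160636    60.82443973] [-0.45260008  0.08679691 -2.23187911]
```

View pics/w2c.png

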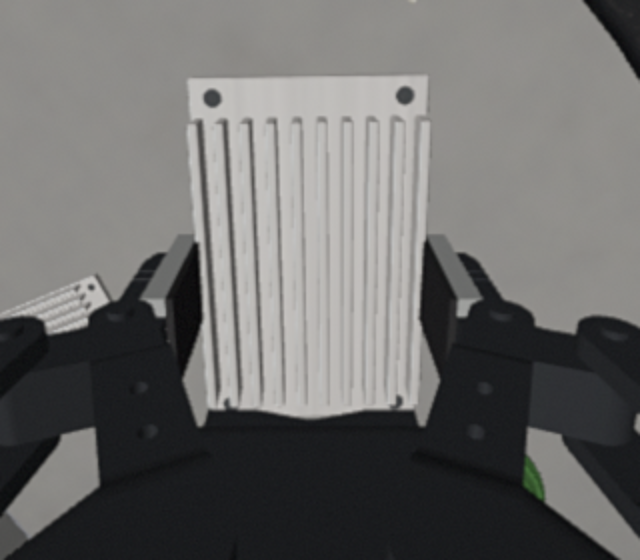

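Held square: the plate sits between the pads, with its front corners at about (254,159) and (374,158) in the full image. Next, over the chute for measuring.

```bash
python3 -m handwheel '[[[50,0,0,-40,0,0,0],[50,0,0,-80,0,0,-5],[50,-258,-380,-239,0,0,-34.6],[50,-258,-380,-239,0,0,-34.6],[50,-258,-380,-239,0,0,-34.6],[50,-258,-380,-239,0,0,-34.6],[50,-258,-380,-239,0,0,-34.6],[50,-258,-380,-239,0,0,-34.6],[50,-258,-380,-239,0,0,-34.6],[50,-258,-380,-239,0,0,-34.6],[50,-258,-380,-239,0,0,-34.6],[50,-258,-380,-239,0,0,-34.6],[50,-258,-380,-239,0,0,-34.6],[50,-258,-380,-239,0,0,-34.6],[50,-258,-380,-239,0,0,-34.6],[50,-258,-380,-239,0,0,-34.6]]]' 70;  python3 - <<'E'
from h import *
shot('wrist','w3');shot('top','tp3');s=sense();print(s['ee_pos'],s['tool_rot'],s['contact_force'],s['wrist_torque'])
i=cv2.imread('pics/w3.png');cv2.imwrite('pics/w3c.png',cv2.resize(i[:300,60:460],None,fx=2,fy=2,interpolation=cv2.INTER_CUBIC))
# plate in tool frame from w2 front corners (depth from 60 mm width)
for f,a,b in(('w2',(254,159),(374,157.5)),):
    o,d1=ray(f,*a);_,d2=ray(f,*b);k=60/np.linalg.norm(d1-d2);print((o+d1*k).round(1),(o+d2*k).round(1))
E
```

```text
t: 4.28
ee_pos: [478.4, 81.9, 297.6]
tool_rot: [[1.0, 0.003, 0.004], [0.003, -1.0, -0.004], [0.004, 0.004, -1.0]]
contact_force: [-0.2, -0.9, -1.1]
width: 56.6
[478.21285362  80.26981726 297.10304794] [[ 9.99995372e-01  2.01430127e-04  3.03556390e-03]
 [ 2.15303415e-04 -9.99989531e-01 -4.57061705e-03]
 [ 3.03461147e-03  4.57124947e-03 -9.99984947e-01]] [-0.60704969 -0.5133617  -1.27076805] [-0.00750953 -0.00848633  0.00086141]
[ 481.6 -320.6   65.2] [ 531.4 -354.1   65.4]
```

View pics/w3c.png

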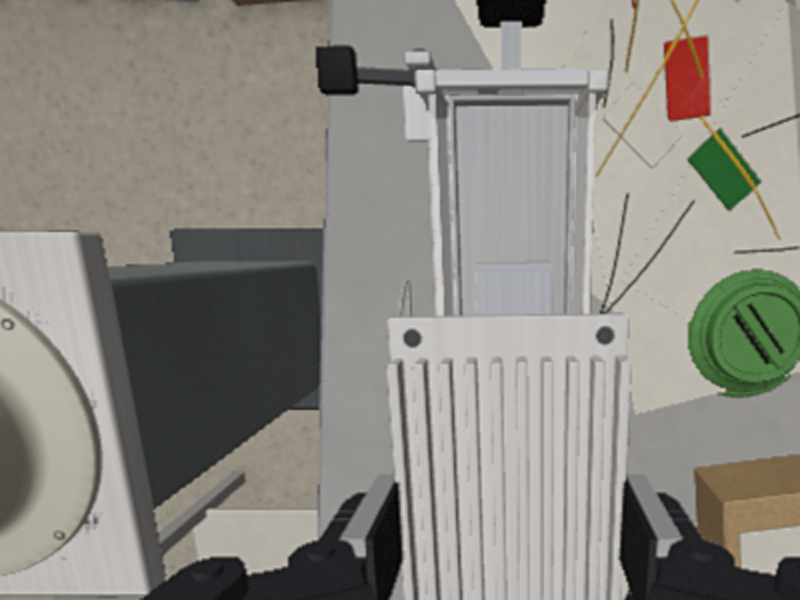

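```bash
python3 - <<'E'
from h import *
np.set_printoptions(precision=1,suppress=True)
w=lambda x,y:('w3',60+x/2-.25,y/2-.25)
b=lambda x,y:('tp0',180-.4+(x-322)/3.5,190-.4+y/3.5)
for n,q,z in(('lipL',(475,263),107),('lipR',(551,263),107),('padTL',(317,46),66),('padTR',(353,46),66),('padBL',(321,93),66),('padBR',(357,93),66),('guardFL',(430,70),80),('guardFR',(606,70),80),('guardBL',(436,92),80),('guardBR',(606,92),80),('hanL',(478,22),74),('hanR',(545,22),74),('cheekL far',(432,100),75),('cheekL near',(437,310),75),('cheekR far',(597,100),75),('cheekR near',(592,310),75)):print(n,onz(*w(*q),z))
print('lip tri',tri(w(513,263),b(523,93)))
print('pad tri',tri(w(338,68),b(406,223)))
print('guard tri',tri(w(520,80),b(413,100)))
E
```

```text
lipL [459.3 140.8 107. ]
lipR [503.6 140.9 107. ]
padTL [365.2 264.   66. ]
padTR [386.5 264.1  66. ]
padBL [365.3 239.   66. ]
padBR [387.  239.1  66. ]
guardFL [433.3 247.9  80. ]
guardFR [534.9 248.4  80. ]
guardBL [436.4 236.5  80. ]
guardBR [535.5 237.   80. ]
hanL [461.  274.2  74. ]
hanR [499.5 274.4  74. ]
cheekL far [433.3 233.5  75. ]
cheekL near [432.2 110.   75. ]
cheekR far [531.1 233.9  75. ]
cheekR near [533.5 110.2  75. ]
lip tri (array([481.9, 140.6, 107.1]), [0.5138886175457303, 0.5138886175457058])
pad tri (array([373.6, 253.9,  55. ]), [1.583297317655089, 1.583297317655072])
guard tri (array([486.1, 256.8,  21.6]), [1.223963192521303, 1.2239631925212564])
```

```bash
python3 -m handwheel '[[[50,1,-40,20,0,0,0],[50,2,-80,45,0,0,0],[50,3,-122,75,0,0,0],[50,3,-123,110,0,0,0],[50,3,-123,145,0,0,0],[50,3,-123,175,0,0,0],[50,3,-123,190,0,0,0],[50,3,-123,196,0,0,0],[50,3,-123,196,0,0,0],[50,3,-123,196,0,0,0]]]' 70;  python3 - <<'E'
from h import *
s=sense();print(s['t'],s['ee_pos'],s['contact_force'],s['wrist_torque'],s['width'])
E
```

```text
t: 5.22
ee_pos: [482.3, 201.7, 101.0]
tool_rot: [[1.0, -0.001, 0.003], [-0.001, -1.0, -0.005], [0.003, 0.005, -1.0]]
contact_force: [0.9, -0.0, -1.5]
width: 56.1
5.2167 [482.31112302 201.69680747 100.96767311] [ 0.89817385 -0.04731289 -1.48989286] [-0.00841096 -0.03116234 -0.00299397] 56.06353308831544
```

```bash
python3 -m handwheel '[[[50,0,3,0,0,0,0],[50,0,6,0,0,0,0],[50,0,8,0,0,0,0],[50,0,9,0,0,0,0],[50,0,10,0,0,0,0],[50,0,11,0,0,0,0],[50,0,11,0,0,0,0],[50,0,11,0,0,0,0]]]'; python3 -m handwheel '[[[50,0,1,0,0,0,0],[50,0,1,0,0,0,0],[50,0,1,0,0,0,0]]]';python3 -m handwheel '[[[50,0,1,0,0,0,0],[50,0,1,0,0,0,0],[50,0,1,0,0,0,0]]]'
```

```text
t: 5.88
ee_pos: [482.3, 190.7, 101.0]
tool_rot: [[1.0, -0.001, 0.003], [-0.001, -1.0, -0.005], [0.003, 0.005, -1.0]]
contact_force: [-0.4, 0.9, -2.3]
width: 56.5
t: 6.13
ee_pos: [482.3, 189.7, 101.0]
tool_rot: [[1.0, -0.001, 0.003], [-0.001, -1.0, -0.005], [0.003, 0.005, -1.0]]
contact_force: [0.1, -0.7, -0.8]
width: 56.6
t: 6.38
ee_pos: [482.3, 189.3, 101.1]
tool_rot: [[1.0, -0.001, 0.003], [-0.001, -1.0, -0.004], [0.003, 0.004, -1.0]]
contact_force: [-1.0, 6.4, -1.1]
width: 56.7
```

```bash
python3 -m handwheel '[[[50,0,-4,0,0,0,0],[50,0,-4,-12,0,0,0],[50,0,-4,-27,0,0,0],[50,0,-4,-27,0,0,0],[50,0,15,-27,0,0,0],[50,0,32,-27,0,0,0],[50,0,42,-26,0,0,0],[50,0,45,-25,0,0,0],[50,0,45,-25,0,0,0],[50,0,45,-25,0,0,0]]]'; python3 -m handwheel '[[[50,0,0,1,0,0,0],[50,0,0,2,0,0,0],[50,0,0,2,0,0,0],[50,0,0,2,0,0,0]]]';python3 -m handwheel '[[[50,0,0,1,0,0,0],[50,0,0,1,0,0,0],[50,0,0,1,0,0,0]]]'
```

```text
t: 7.22
ee_pos: [482.2, 144.7, 126.0]
tool_rot: [[1.0, -0.002, 0.003], [-0.002, -1.0, -0.004], [0.003, 0.004, -1.0]]
contact_force: [0.1, 0.3, -1.3]
width: 56.3
t: 7.55
ee_pos: [482.2, 145.0, 123.9]
tool_rot: [[1.0, -0.001, 0.003], [-0.001, -1.0, -0.004], [0.003, 0.004, -1.0]]
contact_force: [-0.0, 0.5, -1.1]
width: 56.4
t: 7.8
ee_pos: [482.1, 145.0, 122.9]
tool_rot: [[1.0, -0.001, 0.003], [-0.001, -1.0, -0.004], [0.003, 0.004, -1.0]]
contact_force: [-0.7, -0.7, -2.1]
width: 56.1
```

```bash
python3 -m handwheel '[[[50,0,0.5,0.8,0,0,0],[50,0,0.5,0.8,0,0,0],[50,0,0.5,0.8,0,0,0]]]';python3 -m handwheel '[[[50,0,0,0.8,0,0,0],[50,0,0,0.8,0,0,0],[50,0,0,0.8,0,0,0]]]'; python3 - <<'E'
from h import *
shot('wrist','w4');print(sense()['wrist_torque'])
E
```

```text
t: 8.05
ee_pos: [482.1, 144.5, 122.0]
tool_rot: [[1.0, -0.001, 0.003], [-0.001, -1.0, -0.003], [0.003, 0.003, -1.0]]
contact_force: [-0.2, 0.1, -1.4]
width: 56.3
t: 8.3
ee_pos: [482.1, 144.5, 121.2]
tool_rot: [[1.0, -0.001, 0.003], [-0.001, -1.0, -0.004], [0.003, 0.004, -1.0]]
contact_force: [-0.0, -0.7, -0.9]
width: 56.6
[-0.00231907  0.02471292 -0.01978707]
```

```bash
python3 -m handwheel '[[[50,0,0,0.8,0,0,0],[50,0,0,0.8,0,0,0],[50,0,0,0.8,0,0,0]]]'; python3 -m handwheel '[[[50,0,0,0.8,0,0,0],[50,0,0,0.8,0,0,0],[50,0,0,0.8,0,0,0]]]'
```

```text
t: 8.6
ee_pos: [482.1, 144.5, 120.4]
tool_rot: [[1.0, -0.001, 0.003], [-0.001, -1.0, -0.004], [0.003, 0.004, -1.0]]
contact_force: [0.5, 0.1, -1.7]
width: 56.4
t: 8.85
ee_pos: [482.1, 144.5, 119.7]
tool_rot: [[1.0, -0.001, 0.003], [-0.001, -1.0, -0.003], [0.003, 0.003, -1.0]]
contact_force: [-0.6, 0.7, 1.1]
width: 56.5
```

Touch felt at TCP 119.7. Raising 1.5 and letting go, lapped 44.9 mm.

```bash
python3 -m handwheel '[[[50,0,0,-1.5,0,0,0],[50,0,0,-1.5,0,0,0],[85,0,0,-1.5,0,0,0],[85,0,0,-1.5,0,0,0],[85,0,0,-1.5,0,0,0],[85,0,0,-1.5,0,0,0],[85,0,0,-1.5,0,0,0],[85,0,0,-1.5,0,0,0],[85,0,0,-1.5,0,0,0],[85,0,0,-1.5,0,0,0],[85,0,0,-1.5,0,0,0]]]'; python3 - <<'E'
from h import *
shot('wrist','w5');shot('top','tp5');shot('scene','sc5')
a=cv2.resize(cv2.imread('pics/w5.png'),(640,400))
b=cv2.resize(cv2.imread('pics/sc5.png')[210:310,215:325],(198,180),interpolation=cv2.INTER_CUBIC)
cv2.imwrite('pics/c5.png',a)
E
```

```text
t: 9.77
ee_pos: [482.1, 144.5, 121.1]
tool_rot: [[1.0, -0.001, 0.003], [-0.001, -1.0, -0.003], [0.003, 0.003, -1.0]]
contact_force: [-0.1, 0.6, 0.3]
width: 84.9
```

View pics/c5.png

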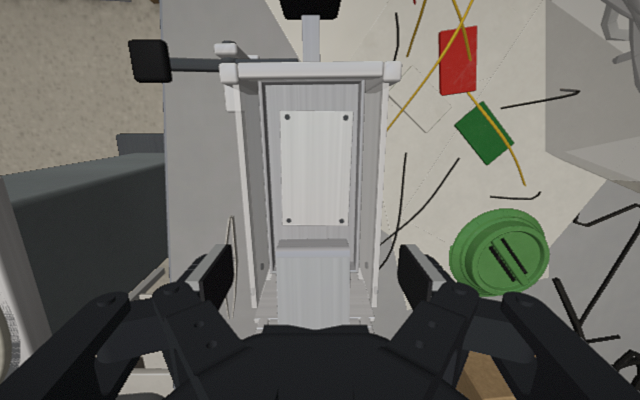

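The plate lies flat face up in the tray: (281–354, 110–226), four holes, no fins showing. The pad is at (149,60). Shutting the fingers and going above the pad.

```bash
python3 - <<'E'
from h import *
print(tri(('w3',228.5,34),('w5',149,60)))
for q in((129,40),(168,80)):print(onz('w5',*q,66).round(1))
E
python3 -m handwheel '[[[85,0,0,-40,0,0,0],[0,-20,-20,-45,0,0,0],[0,-45,-45,-45,0,0,0],[0,-70,-70,-45,0,0,0],[0,-95,-95,-45,0,0,0],[0,-116,-107,-40,0,0,0],[0,-116,-107,0,0,0,0],[0,-116,-107,20,0,0,0],[0,-116,-107,35,0,0,0],[0,-116,-107,46,0,0,0],[0,-116,-107,46,0,0,0],[0,-116,-107,46,0,0,0]]]' 40
```

```text
(array([376.53197671, 252.03553111,  66.81633711]), [0.02764284989520304, 0.027642849895217314])
[365.3 263.8  66. ]
[386.6 240.3  66. ]
t: 10.92
ee_pos: [366.2, 251.4, 74.3]
tool_rot: [[1.0, -0.001, 0.002], [-0.001, -1.0, -0.004], [0.002, 0.004, -1.0]]
contact_force: [0.0, 0.2, 0.9]
width: 0.2
```

```bash
python3 -m handwheel '[[[0,0,0,4,0,0,0],[0,0,0,8,0,0,0],[0,0,0,12,0,0,0],[0,0,0,16,0,0,0],[0,0,0,20,0,0,0],[0,0,0,24,0,0,0],[0,0,0,28,0,0,0],[0,0,0,28,0,0,0]]]'; python3 -m handwheel '[[[0,0,0,2,0,0,0],[0,0,0,4,0,0,0],[0,0,0,4,0,0,0]]]'
```

```text
t: 11.58
ee_pos: [365.7, 251.0, 45.5]
tool_rot: [[1.0, -0.001, 0.0], [-0.001, -1.0, -0.005], [0.0, 0.005, -1.0]]
contact_force: [-1.6, -0.5, 1.4]
width: 0.2
t: 11.83
ee_pos: [365.7, 251.0, 41.2]
tool_rot: [[1.0, -0.001, 0.0], [-0.001, -1.0, -0.005], [0.001, 0.005, -1.0]]
contact_force: [-2.5, -0.2, -0.9]
width: 0.2
```

```bash
python3 -m handwheel '[[[0,0,0,2,0,0,0],[0,0,0,4,0,0,0],[0,0,0,4,0,0,0]]]'; python3 - <<'E'
from h import *
shot('wrist','w6');i=cv2.imread('pics/w6.png');cv2.imwrite('pics/w6c.png',i)
E
```

```text
t: 12.08
ee_pos: [366.3, 251.2, 37.6]
tool_rot: [[1.0, -0.001, 0.002], [-0.001, -1.0, -0.004], [0.002, 0.004, -1.0]]
contact_force: [-4.5, -1.5, 28.8]
width: 0.1
```

View pics/w6c.png

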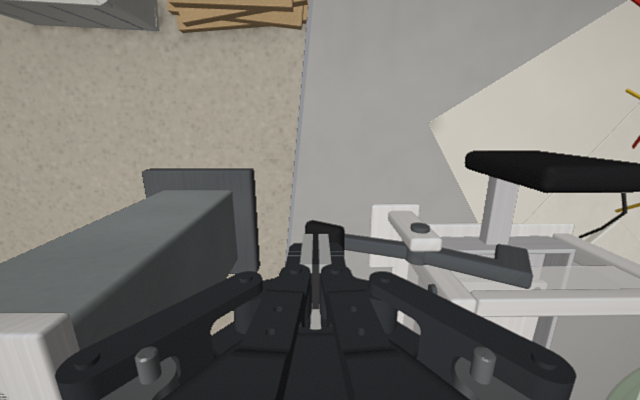

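```bash
python3 - <<'E'
from h import *
np.set_printoptions(precision=1,suppress=True)
b=lambda x,y:('tp0',180-.4+(x-322)/3.5,190-.4+y/3.5)
print('outer top',onz(*b(349,82),74),onz(*b(349,130),74),'inner',onz(*b(362,105),74))
for q in((466,155),(472,170),(545,190),(500,152),(620,162)):print(q,onz('w6',*q,74))
for p in([458,291,74],[458,303,74],[502,291,74],[502,303,74]):print(p,proj('w6',p))
E
```

```text
outer top [497.7 300.   74. ] [455.2 299.1  74. ] inner [477.1 288.1  74. ]
(466, 155) [424.5 307.9  74. ]
(472, 170) [427.7 302.2  74. ]
(545, 190) [457.6 294.2  74. ]
(500, 152) [437.2 309.1  74. ]
(620, 162) [483.9 305.2  74. ]
[458, 291, 74] (np.float64(544.0902545805694), np.float64(197.9321443939183))
[458, 303, 74] (np.float64(551.0512870435994), np.float64(167.82967997858194))
[502, 291, 74] (np.float64(654.7127576075784), np.float64(197.7536344006259))
[502, 303, 74] (np.float64(665.0402307349555), np.float64(167.6770300386926))
```

```bash
python3 -m handwheel '[[[0,0,0,-20,0,0,0],[20,0,0,-50,0,0,0],[60,0,0,-80,0,0,0],[85,30,-20,-80,0,0,0],[85,60,-30,-85,0,0,0],[85,85,-35,-85,0,0,0],[85,112,-40,-85,0,0,0],[85,112,-40,-85,0,0,0],[85,112,-40,-85,0,0,0]]]';  python3 - <<'E'
from h import *
s=shot('wrist','w7');st=sense();print(st['ee_pos'],st['width'],st['t'])
E
```

```text
t: 12.88
ee_pos: [479.5, 291.5, 122.6]
tool_rot: [[1.0, -0.002, 0.003], [-0.002, -1.0, -0.004], [0.003, 0.004, -1.0]]
contact_force: [-0.0, -0.4, 0.2]
width: 84.7
[478.17101563 291.23874414 122.47488627] 85.00576634949942 12.9333
```

View pics/w7.png

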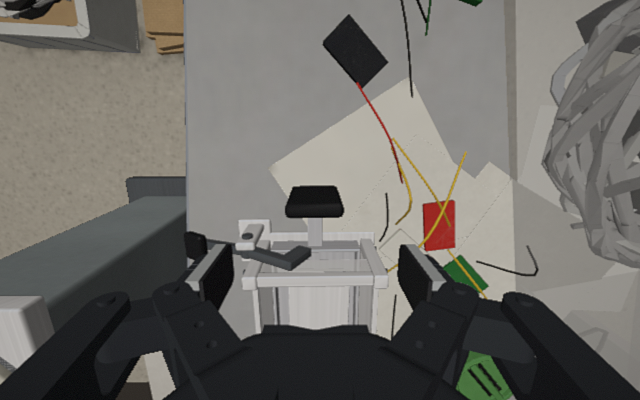

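```bash
python3 - <<'E'
from h import *
np.set_printoptions(precision=1,suppress=True)
for q,z in(((287,217),74),((342,217),74),((314,203),74),((295,186),8),((245,255),44),((305,258),85),((310,247),85)):print(q,z,onz('w7',*q,z))
E
```

```text
(287, 217) 74 [460.2 294.2  74. ]
(342, 217) 74 [500.2 294.1  74. ]
(314, 203) 74 [479.9 304.7  74. ]
(295, 186) 8 [461.8 302.4   8. ]
(245, 255) 44 [419.3 248.8  44. ]
(305, 258) 85 [473.3 267.   85. ]
(310, 247) 85 [476.9 275.5  85. ]
```

```bash
python3 -m handwheel '[[[85,2,-7,20,0,0,0],[85,2,-7,50,0,0,0],[85,2,-7,75,0,0,0],[85,2,-7,84,0,0,0],[85,2,-7,84,0,0,0]]]';  python3 -m handwheel '[[[35,0,0,0,0,0,0],[35,0,0,0,0,0,0],[35,0,0,0,0,0,0],[35,0,0,0,0,0,0],[35,0,0,0,0,0,0],[35,0,0,0,0,0,0]]]' 60
```

```text
t: 13.35
ee_pos: [478.4, 297.1, 36.7]
tool_rot: [[1.0, -0.001, -0.002], [-0.001, -1.0, -0.006], [-0.002, 0.006, -1.0]]
contact_force: [-0.3, 0.3, 0.2]
width: 85.2
t: 13.85
ee_pos: [478.8, 297.4, 38.1]
tool_rot: [[1.0, -0.001, -0.001], [-0.001, -1.0, -0.005], [-0.001, 0.005, -1.0]]
contact_force: [-2.3, -0.5, 10.5]
width: 43.1
```

```bash
python3 -m handwheel '[[[35,0,-4,0,0,0,0],[35,0,-10,0,0,0,0],[35,0,-18,0,0,0,0],[35,0,-27,0,0,0,0],[35,0,-36,0,0,0,0],[35,0,-45,0,0,0,0],[35,0,-54,0,0,0,0],[35,0,-63,0,0,0,0],[35,0,-71,0,0,0,0],[35,0,-77,0,0,0,0],[35,0,-81,0,0,0,0],[35,0,-84,0,0,0,0],[35,0,-85,0,0,0,0],[35,0,-85,0,0,0,0]]]';python3 -m handwheel '[[[35,0,-2,0,0,0,0],[35,0,-3,0,0,0,0],[35,0,-3,0,0,0,0]]]'
```

```text
t: 15.02
ee_pos: [478.0, 382.4, 38.1]
tool_rot: [[1.0, -0.001, -0.002], [-0.001, -1.0, -0.007], [-0.002, 0.007, -1.0]]
contact_force: [-6.6, -12.2, 11.6]
width: 43.1
t: 15.27
ee_pos: [477.7, 382.5, 38.0]
tool_rot: [[1.0, 0.0, -0.003], [0.0, -1.0, -0.013], [-0.003, 0.013, -1.0]]
contact_force: [5.2, -37.1, 7.4]
width: 42.7
```

At the stop: 85.1 mm, 37 N. Releasing, lifting away and checking.

```bash
python3 -m handwheel '[[[35,0,0,0,0,0,0],[35,0,0,0,0,0,0],[85,0,0,0,0,0,0],[85,0,0,0,0,0,0],[85,0,0,0,0,0,0],[85,0,0,0,0,0,0],[85,0,0,-20,0,0,0],[85,0,0,-55,0,0,0],[85,0,0,-95,0,0,0],[85,0,0,-130,0,0,0],[85,0,20,-160,0,0,0],[85,0,20,-160,0,0,0],[85,0,20,-160,0,0,0]]]';  python3 - <<'E'
from h import *
shot('wrist','w8');a=shot('top','tp8')['img'];shot('scene','sc8');s=sense();print(s['ee_pos'],s['contact_force'],s['t'])
w=cv2.imread('pics/w8.png')
im=np.zeros((600,640,3),np.uint8);im[:400]=w;im[400:]=cv2.resize(a[100:300],(640,200)) 
cv2.imwrite('pics/c8.png',im)
d=np.abs(a.astype(int)-cv2.imread('pics/tp0.png')).max(2)>40
n,l,st,c=cv2.connectedComponentsWithStats(d.astype(np.uint8));print([tuple(map(int,r)) for r in st[1:] if r[4]>12])
E
```

```text
t: 16.35
ee_pos: [479.0, 364.8, 200.4]
tool_rot: [[1.0, -0.0, 0.0], [-0.0, -1.0, -0.011], [0.0, 0.011, -1.0]]
contact_force: [-0.6, 0.1, -0.2]
width: 85.0
[477.71088339 364.58533343 197.30787576] [-0.202931   -0.61672867  0.09859797] 16.5
[(103, 163, 66, 103, 1824), (51, 177, 51, 54, 1198), (101, 186, 13, 26, 89), (59, 194, 4, 8, 18), (388, 205, 10, 12, 41), (237, 206, 24, 3, 67), (182, 208, 10, 22, 67), (208, 211, 12, 20, 182), (92, 213, 9, 15, 21), (188, 212, 14, 16, 128), (107, 214, 18, 12, 54), (160, 214, 10, 15, 116), (392, 216, 15, 8, 30), (403, 221, 16, 11, 44), (76, 223, 8, 6, 20), (238, 228, 24, 6, 67), (74, 231, 20, 19, 147), (54, 236, 137, 164, 8736), (77, 240, 14, 16, 73), (200, 246, 5, 12, 24), (133, 250, 6, 5, 14), (208, 251, 2, 7, 13), (129, 255, 8, 5, 19), (355, 265, 82, 21, 730), (103, 274, 9, 33, 106), (360, 281, 85, 113, 3768), (233, 285, 120, 73, 2696), (165, 297, 4, 10, 23), (233, 296, 32, 30, 647), (350, 298, 14, 45, 167), (516, 298, 89, 81, 3592), (460, 327, 90, 73, 1582), (281, 328, 15, 2, 20), (385, 331, 2, 12, 20), (314, 334, 23, 9, 157), (256, 339, 4, 7, 15), (236, 345, 53, 55, 654), (0, 347, 66, 53, 2039), (293, 360, 23, 36, 228), (405, 360, 48, 40, 1469), (315, 363, 15, 37, 288), (86, 369, 63, 31, 1160), (154, 373, 5, 5, 16), (554, 373, 31, 14, 289), (145, 395, 13, 5, 27), (215, 394, 12, 6, 28), (122, 396, 8, 4, 19)]
```

View pics/c8.png

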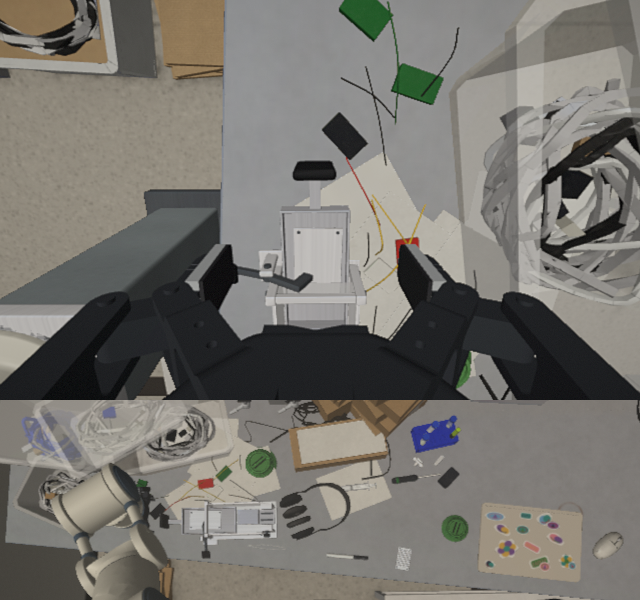

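The tray is out with its tab at (314,170). The plate is flat face up at (320,258), the hook is raised, and the bystanders are unmoved. One numeric check, then handing in.

```bash
python3 - <<'E'
from h import *
print(onz('w8',314,181,74).round(1),'expect y',294.2+85)
from workcell import close_job
print(close_job())
E
```

```text
[479.  377.1  74. ] expect y 379.2
the job is handed in; nothing more can be done
None
```

The job is handed in at about 16.5 s: the heat-sink plate is turned over, the catch is lifted and the tray is pulled out.

- **Turning the plate:** I picked up the 100 x 60 mm plate, not the smaller look-alike. Its end touched the lip face at about 6 N, roughly 7 mm ahead of the chute origin, which agreed with the camera. I let it go level with about 45 mm lapped and 1.5 mm above the ramp. The picture afterwards shows it in the tray with the flat face up.
- **Catch and tray:** I pressed the thumb pad to its end stop at about 29 N. I then pulled the tray by its handle to its stop, with 85 mm of travel and 37 N on the wrist there.
- **Last checks:** The final pictures show the plate flat face up, the hook raised, the bystanders apparently unmoved and the gripper clear of everything. The camera puts the handle's rear edge at y = 377, against 379 expected. That is about the camera's 2 mm calibration error.
- **Disagreements:** The finger reading was 56.6 mm on the 60 mm plate, which I took to be pad give or reading offset. The fingers also pressed the bench at about 15 N while gripping.

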